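# Stock the shelf tray with crocks in order of height

### The arm

A 6-joint arm with a two-finger parallel gripper is mounted at the origin on the work surface. World frame = base frame: x ahead of the robot, y to its left, z up, the work surface at z = 0. Lengths are in mm, angles in rad, forces in N, time in s.
With the tool pointing down it reaches from about 325 to 850 mm from the base axis. Payload 4.4 kg.
Tool frame: the origin (TCP) lies on the centre line of the jaws, within the pads' length; the fingertips stand 17 mm ahead of it and the grasp point (between the pads) lies 2 mm behind it (tip_extent is the distance from the TCP to the fingertips, in mm); z points along the fingers, y is the line along which they close (so a half turn about z gives the same grasp; the last joint's range is limited). The gripper opens to 94 mm and grips with 3 to 60 N. Pads are 16 mm wide; open, the fingers measure 119 mm over their backs; the gripper's body (75 mm by 177 mm) begins 78 mm behind the grasp point.
Start: joints at [-1.345, 0.207, 1.542, -0, 1.393, -0.15], TCP at [211.557, -534.669, 222.447] pointing down, gripper open.
Joint ranges: [-2.73, 2.73], [-0.86, 2.22], [0.23, 2.46], [-1.11, 4.25], [0.08, 2.63], [-2.82, 2.82]. Speed limits (rad/s): [2.79, 2.79, 3.14, 3.14, 3.14, 3.14].

### API

Orientations are given as a unit quaternion [x, y, z, w].
In Python, from rig import * gives the robot as it stands. The module is installed in compiled form; this text tells all that it offers.
- The arm moves only by the tool play_rows, never from a script. Its argument "deltas" is a list of rows, each a list of 2 entries, a list of its own where there are three numbers: the shift along the world's x, y, z in units of 0.1 m (1.0 is 0.1 m), then the turn about the world's z in units of 180 degrees (1.0 is 180 degrees). A call has exactly 10 rows; each row is the pose to reach, as a shift and turn from the pose commanded when the call began, turning the shorter way round; what a row does not reach only later rows make up. A row lasts 1/10 s, in which the tool goes at most 50 mm and 8.59 degrees, less where a joint would pass 70% of its speed; a pose out of reach is approached as far as the arm can. A call with a number of a shift or a turn outside -1 to 1 is refused whole. A call with a gripper value outside its range is refused whole. "gripper" is the opening, from 0 (shut) to 1 (fully open), set as the call begins (left out, the last holds). The fingers move at their own pace and stop on an object; "newtons" is the grip in N (left out, the last holds). Time passes only in rows, so rows that repeat a pose let the fingers close, or fill a call up. It gives the time, the measured TCP pose, the force, the opening and the grip force at its end, in the units of the state.
- get_obs(): the state, without advancing time (a new reading comes with each control period).
- camera(name): name is "side" or "top" or "wrist"; returns the picture (384x512x3 uint8, red, green, blue); there is no depth.
- camera_params(name): a dict with "K" (3x3 intrinsics, pixels), "origin" and "rotation" of the camera in the world. Camera axes: x right, y down, z forward; pixel columns grow to the right and rows downward; lengths in mm; the calibration is good to about 2 mm. A picture is of the moment at which its call begins: read the wrist's pose just before it. camera_params takes no time and is no camera call; for the wrist camera it gives the pose at the moment of the call.
- finish_job(): hands the job in; it is judged then, once.
The state is a dict: "time_s": time; "qpos": joint angles; "dq": joint speeds; "tau": joint torques, N m; "position": TCP position; "ee_rot": TCP orientation; "contact_force": force on the tool from outside, world axes, zero at the start; "ft_torque": the same for the moment, N m; "gripper_width": finger opening in mm; "gripper_force": force on a finger pad.
Only numpy, scipy, OpenCV 4.12 (cv2) and the standard library are available. Lean on these libraries where they do the work, as an engineer would, in place of code of your own. Each camera call takes 0.05 s, during which the arm holds its last target. There are 200 camera calls.

### The job

Stock the green shelf tray: stand the four brown crocks on its black pads in order of height, the shortest next to the pull handle and the tallest at the far end, so that each shows over the one before it when the tray is on the shelf. Stand each one upright in the middle of its pad; set them down, do not drop them or knock them over, and leave the bowl, jug and spoon where they are.

Things in the scene. Friction and masses are not known exactly. Their poses are not given: they have to be found in the camera images.
- crock_1_mid (a point): The smallest and shortest of four loose open brown-glazed stoneware crocks of one shape: 46 mm high, 50 mm across the belly, which is upright and straight between 12 and 32 mm above its underside and narrows to the neck above and the foot below; about 90 g. The point is its centre, half-way up (23 mm above its underside); z up along its axis. It starts standing upright on the table.
- crock_2_mid (a point): The second smallest of four loose open brown-glazed stoneware crocks of one shape: 60 mm high, 55 mm across the belly, which is upright and straight between 16 and 42 mm above its underside and narrows to the neck above and the foot below; about 130 g. The point is its centre, half-way up (30 mm above its underside); z up along its axis. It starts standing upright on the table.
- crock_3_mid (a point): The second largest of four loose open brown-glazed stoneware crocks of one shape: 74 mm high, 60 mm across the belly, which is upright and straight between 19 and 52 mm above its underside and narrows to the neck above and the foot below; about 180 g. The point is its centre, half-way up (37 mm above its underside); z up along its axis. It starts standing upright on the table.
- crock_4_mid (a point): The largest and tallest of four loose open brown-glazed stoneware crocks of one shape: 88 mm high, 65 mm across the belly, which is upright and straight between 23 and 62 mm above its underside and narrows to the neck above and the foot below; about 240 g. The point is its centre, half-way up (44 mm above its underside); z up along its axis. It starts standing upright on the table.
- tray: Fixed green plastic shelf tray with lattice sides, 350 long (its x) x 140 wide (its y), walls 34 mm high and 4 mm thick, open on top (132 mm clear inside between the long walls). Its pull handle, an 84 mm wide loop of bar, sticks out 42 mm from the -x end at 26 mm height: that end is its front. Low ribs 8 mm high part it into four bays in a row, 82 mm pitch. Origin: centre of its underside, on the table.
- pad_1: Black round rubber rest pad, 72 mm across, fixed in the tray's bay next to the pull handle, at -123 mm along the tray's x. Origin: centre of its underside, 3 mm above the table; its top, on which the crock stands, is 6 mm above the table. Axes as the tray's.
- pad_2: Black round rubber rest pad, 72 mm across, fixed in the tray's bay second from the handle, at -41 mm along the tray's x. Origin: centre of its underside, 3 mm above the table; its top, on which the crock stands, is 6 mm above the table. Axes as the tray's.
- pad_3: Black round rubber rest pad, 72 mm across, fixed in the tray's bay third from the handle, at 41 mm along the tray's x. Origin: centre of its underside, 3 mm above the table; its top, on which the crock stands, is 6 mm above the table. Axes as the tray's.
- pad_4: Black round rubber rest pad, 72 mm across, fixed in the tray's bay at the far end from the handle, at 123 mm along the tray's x. Origin: centre of its underside, 3 mm above the table; its top, on which the crock stands, is 6 mm above the table. Axes as the tray's. Bowl, jug and spoon stay beyond x = 0.71 m, under 95 mm high.
Not all that is in view belongs to the job. What is shaped like the pad_3 but blue or orange is not meant.

How it is judged:
By the outcome, as a careful person would: the job done as asked, in the order asked, and still so for the second after the job is handed in, with the robot touching nothing.
It also fails if it takes over 120 s, if anything falls off the work surface, if the arm or the gripper's body presses on something with over 40 N, if the wrist force passes 120 N, or if a joint passes its speed limit or range.

## Working session

There is one attempt and no reset: what is moved stays moved. The work goes in short steps, Python scripts to look and compute and a tool call to move; the robot and the scene stay as the last step left them, time stands still between calls to the robot, and variables do not carry over. Pictures are saved under pics/ and viewed, at most 14 in all, crops included, and the job is handed in when it is done.

Besides the shell and the picture viewer there is one more tool, called after "Emit:" as name(argument=value, ...) on one line, values as JSON. play_rows: Moves the arm, as the interface text tells. Shifts and turns lie within -1 to 1; 1 stands for 0.1 m of shift or 180 degrees of turn. Its arguments: {"type":"object","properties":{"deltas":{"type":"array","items":{"type":"array"}},"gripper":{"type":"number"},"newtons":{"type":"number"}},"required":["deltas"]}

```bash
mkdir -p pics
python3 - <<'E'
from rig import *
import cv2
o=get_obs();print(o['time_s'],o['position'],o['ee_rot'],o['gripper_width'])
for n in('top','side'):
    p=camera_params(n);print(n,p)
    cv2.imwrite(f'pics/{n}0.png',camera(n)[:,:,::-1])
E
```

```text
0.0 [ 211.39360533 -533.92984119  221.33825376] [ 9.82302781e-01  1.87296734e-01 -5.72257035e-05 -1.08484876e-03] 94.03758528233844
top {'K': array([[407.34484288,   0.        , 255.01487727],
       [  0.        , 407.34484288, 194.50128612],
       [  0.        ,   0.        ,   1.        ]]), 'origin': array([ 425.53046832,  -18.30912201, 1092.52753256]), 'rotation': array([-0.69717261,  0.71341586, -0.04556334,  0.05396433])}
side {'K': array([[492.955207  ,   0.        , 249.31600039],
       [  0.        , 492.955207  , 186.446098  ],
       [  0.        ,   0.        ,   1.        ]]), 'origin': array([ -91.1305771 ,  727.78256398, 1027.27431547]), 'rotation': array([-0.33590662,  0.86303813, -0.35248344,  0.13448921])}
```

View pics/top0.png

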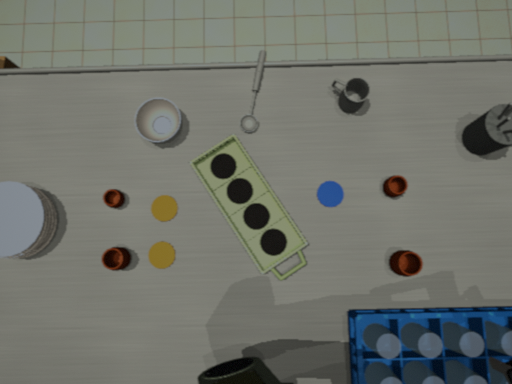

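View pics/side0.png

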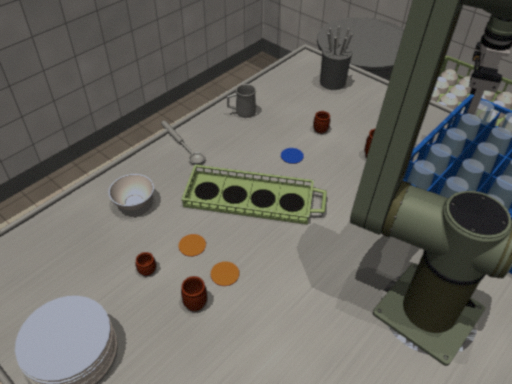

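The top view shows the tray at about (250,207), with its handle at (290,264). The crocks are at (114,199), (116,258), (395,187) and (406,263). The orange and blue discs are distractors. The side view agrees, though the arm partly hides one crock.

```bash
cat > h.py <<'E'
from rig import *
import cv2, numpy as np
from scipy.spatial.transform import Rotation as R
def cast(p,uv,z):
    d=R.from_quat(p['rotation']).apply(np.linalg.inv(p['K'])@[uv[0],uv[1],1]); o=p['origin']
    return o+d*(z-o[2])/d[2]
def masks(im):
    h=cv2.cvtColor(im,cv2.COLOR_RGB2HSV)
    brown=((h[...,0]<14)|(h[...,0]>172))&(h[...,1]>110)&(h[...,2]>15)&(h[...,2]<235)
    black=(h[...,2]<45)&(h[...,1]<140)
    return brown.astype('uint8')*255,black.astype('uint8')*255
def blobs(m,a0,a1,close=5):
    m=cv2.morphologyEx(m,cv2.MORPH_CLOSE,np.ones((close,close)))
    return [c for c in cv2.findContours(m,cv2.RETR_EXTERNAL,cv2.CHAIN_APPROX_NONE)[0] if a0<cv2.contourArea(c)<a1]
E
python3 - <<'E'
from h import *
for n in ('top','side'):
    p=camera_params(n); b,k=masks(cv2.imread(f'pics/{n}0.png')[:,:,::-1].copy())
    for c in blobs(b,100,3000):
        r=cv2.minAreaRect(c); print(n,'brown',np.round(r[0],1),np.round(r[1],1),cv2.contourArea(c),cast(p,r[0],33).round(0)[:2])
    for c in blobs(k,200,900):
        e=cv2.minAreaRect(c); print(n,'black',np.round(e[0],1),np.round(e[1],1),cast(p,e[0],6).round(1)[:2])
E
```

```text
top brown [405.5 263. ] [24. 31.] 606.0 [ 390. -388.]
top brown [115.5 258.5] [21. 27.] 469.5 [418. 356.]
top brown [113.5 198.5] [17. 19.] 257.0 [574. 366.]
top brown [395. 186.] [20. 22.] 349.5 [ 590. -375.]
top black [500. 370.] [26. 22.] [ 118.4 -614.4]
top black [273. 242.] [24. 24.] [451.6 -51.9]
top black [256. 216.] [24. 24.] [521.6  -8.4]
top black [239.5 190.5] [23. 23.] [591.7  34.6]
top black [223.1 165.8] [23.3 23.7] [660.8  78.1]
top black [481.9 139.1] [39.2 36.3] [ 717.4 -629. ]
top black [353.1  96.1] [23.  34.9] [ 849.5 -285.9]
side brown [194.  293.5] [33. 24.] 648.0 [420. 352.]
side brown [145.5 264. ] [22. 19.] 329.5 [568. 375.]
side brown [321.5 121.5] [21. 15.] 253.0 [ 587. -368.]
side black [291.5 202. ] [16. 23.] [450.  -47.1]
side black [263. 198.] [16. 22.] [519.   -4.4]
side black [234.  194.5] [15. 22.] [588.8  41.4]
side black [206.5 190.5] [15. 21.] [657.8  83.5]
side black [334.3  72.4] [26.4 32. ] [ 747.4 -668.7]
```

Widths and heights sort the crocks:

| Crock | Position (x, y) mm |
|---|---|
| 1 | (574, 366) |
| 2 | (590, -375) |
| 3 | (418, 356) |
| 4 | (390, -386) |

The pad span is 246 mm, as it should be, and the tray yaw is about 31.9°. A turn of +10.3° lines the jaws up with the tray's y. I'll go to crock 4 first.

Emit:
play_rows(deltas=[[[0.09, 0.08, 0], 0.01], [[0.18, 0.15, 0], 0.02], [[0.27, 0.22, 0], 0.03], [[0.36, 0.3, 0], 0.04], [[0.45, 0.37, 0], 0.05], [[0.54, 0.45, 0], 0.057], [[0.63, 0.52, 0], 0.057], [[0.72, 0.6, 0], 0.057], [[0.81, 0.67, 0], 0.057], [[0.89, 0.74, 0], 0.057]], gripper=1)

```text
time_s: 1.1
position: [301.3, -460.0, 222.5]
ee_rot: [0.962, 0.274, 0.0, 0.0]
contact_force: [0.7, 0.4, 0.7]
gripper_width: 94.3
gripper_force: 0.0
```

Emit:
play_rows(deltas=[[[0.1, 0.09, 0], 0], [[0.2, 0.18, 0], 0], [[0.3, 0.26, 0], 0], [[0.4, 0.34, 0], 0], [[0.5, 0.42, 0], 0], [[0.6, 0.5, 0], 0], [[0.7, 0.58, 0], 0], [[0.8, 0.66, 0], 0], [[0.89, 0.74, 0], 0], [[0.89, 0.74, 0], 0]])

```text
time_s: 2.1
position: [390.7, -385.5, 222.4]
ee_rot: [0.961, 0.275, 0.0, -0.0]
contact_force: [0.2, 0.7, -1.0]
gripper_width: 94.1
gripper_force: 0.0
```

```bash
cat > w.py <<'E'
import sys
from h import *
def wlook(name,z):
    o=get_obs();p=camera_params('wrist');im=camera('wrist')
    cv2.imwrite(f'pics/{name}.png',im[:,:,::-1])
    P=o['position'];print('tcp',P.round(1),'t',round(o['time_s'],2),'w',round(o['gripper_width'],1),'yaw',R.from_quat(o['ee_rot']).as_matrix()[:2,1].round(3))
    b,k=masks(im)
    for c in blobs(b,800,90000):
        r=cv2.minAreaRect(c);e=cv2.fitEllipse(c);q=cast(p,r[0],z)
        print('brown',np.round(r[0]),np.round(r[1]),q.round(1)[:2],'d',(q-P).round(1)[:2])
    for c in blobs(k,1500,30000):
        e=cv2.fitEllipse(c);q=cast(p,e[0],6);print('black',np.round(e[0]),np.round(e[1]),q.round(1)[:2],'d',(q-P).round(1)[:2])
    return im,p
if __name__=='__main__': wlook(sys.argv[1],float(sys.argv[2])); print(camera_params('wrist')['origin'])
E
python3 w.py w4 44
```

```text
tcp [ 390.7 -385.5  222.4] t 2.1 w 94.1 yaw [ 0.529 -0.848]
brown [254. 178.] [65. 59.] [ 387.3 -378.5] d [-3.4  7.1]
brown [352.  20.] [40. 62.] [ 576.3 -377.3] d [185.6   8.3]
black [260. 320.] [150. 513.] [ 211.8 -496.1] d [-178.9 -110.6]
[ 448.83141267 -347.99700549  384.85898735]
```

View pics/w4.png

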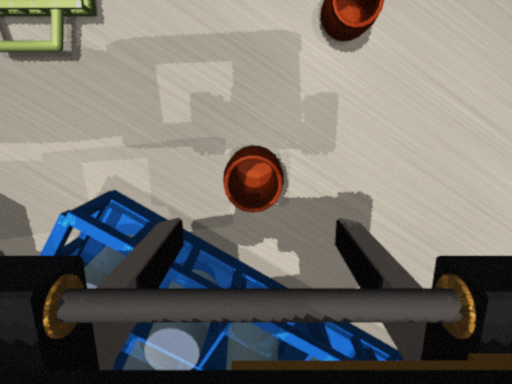

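The wrist view shows crock 4 at (254,178), offset (-3,+7) from the TCP, mostly along the closing line. I'll shift and descend to TCP z = 41, then grip.

Emit:
play_rows(deltas=[[[-0.01, 0.02, -0.05], 0], [[-0.02, 0.04, -0.15], 0], [[-0.03, 0.06, -0.25], 0], [[-0.03, 0.06, -0.35], 0], [[-0.03, 0.06, -0.45], 0], [[-0.03, 0.06, -0.55], 0], [[-0.03, 0.06, -0.65], 0], [[-0.03, 0.06, -0.75], 0], [[-0.03, 0.06, -0.85], 0], [[-0.03, 0.06, -0.93], 0]])

```text
time_s: 3.15
position: [386.4, -380.5, 128.4]
ee_rot: [0.962, 0.274, -0.0, -0.0]
contact_force: [-0.2, 0.6, -0.4]
gripper_width: 93.9
gripper_force: 0.0
```

```bash
python3 w.py w4b 44
```

```text
tcp [ 386.4 -380.5  128.4] t 3.15 w 93.9 yaw [ 0.528 -0.849]
brown [260. 202.] [95. 83.] [ 385.5 -379.7] d [-0.9  0.8]
black [260. 320.] [148. 518.] [ 266.7 -453.9] d [-119.7  -73.4]
[ 444.8747953  -342.05667513  289.54087309]
```

Centred. Descend and close at 12 N.

Emit:
play_rows(deltas=[[[0, 0, -0.08], 0], [[0, 0, -0.2], 0], [[0, 0, -0.32], 0], [[0, 0, -0.44], 0], [[0, 0, -0.56], 0], [[0, 0, -0.67], 0], [[0, 0, -0.77], 0], [[0, 0, -0.83], 0], [[0, 0, -0.87], 0], [[0, 0, -0.87], 0]])

```text
time_s: 4.2
position: [386.4, -380.5, 41.9]
ee_rot: [0.962, 0.274, -0.0, -0.0]
contact_force: [0.0, 0.1, -0.5]
gripper_width: 93.9
gripper_force: 0.0
```

Emit:
play_rows(deltas=[[[0, 0, 0], 0], [[0, 0, 0], 0], [[0, 0, 0], 0], [[0, 0, 0], 0], [[0, 0, 0], 0], [[0, 0, 0], 0], [[0, 0, 0], 0], [[0, 0, 0], 0], [[0, 0, 0], 0], [[0, 0, 0], 0]], gripper=0, newtons=15)

```text
time_s: 5.2
position: [386.7, -380.8, 42.8]
ee_rot: [0.962, 0.274, 0.0, 0.0]
contact_force: [0.3, 1.3, 4.4]
gripper_width: 64.3
gripper_force: 14.7
```

Crock 4 is gripped at 64.3 mm wide. Lift it and carry it toward the tray.

Emit:
play_rows(deltas=[[[0, 0, 0.05], 0], [[0, 0, 0.2], 0], [[0, 0, 0.4], 0], [[0, 0, 0.6], 0], [[0, 0, 0.78], 0], [[0.02, 0.04, 0.9], 0], [[0.07, 0.12, 0.95], 0], [[0.13, 0.23, 0.95], 0], [[0.2, 0.34, 0.95], 0], [[0.27, 0.46, 0.95], 0]])

```text
time_s: 6.2
position: [413.6, -332.6, 136.3]
ee_rot: [0.962, 0.275, -0.0, -0.001]
contact_force: [0.4, 0.1, -3.3]
gripper_width: 64.4
gripper_force: 14.5
```

Emit:
play_rows(deltas=[[[0.06, 0.1, 0], 0], [[0.12, 0.2, 0], 0], [[0.18, 0.3, 0], 0], [[0.24, 0.4, 0], 0], [[0.3, 0.5, 0], 0], [[0.36, 0.6, 0], 0], [[0.42, 0.7, 0], 0], [[0.48, 0.8, 0], 0], [[0.53, 0.9, 0], 0], [[0.57, 0.97, 0], 0]])

```text
time_s: 7.2
position: [470.9, -236.7, 137.4]
ee_rot: [0.962, 0.275, -0.0, -0.0]
contact_force: [0.1, 0.2, -2.2]
gripper_width: 64.6
gripper_force: 14.5
```

Emit:
play_rows(deltas=[[[0.06, 0.1, 0], 0], [[0.12, 0.2, 0], 0], [[0.18, 0.3, 0], 0], [[0.24, 0.4, 0], 0], [[0.3, 0.5, 0], 0], [[0.36, 0.6, 0], 0], [[0.42, 0.7, 0], 0], [[0.48, 0.8, 0], 0], [[0.53, 0.9, 0], 0], [[0.57, 0.97, 0], 0]])

```text
time_s: 8.2
position: [528.0, -139.6, 137.4]
ee_rot: [0.962, 0.275, -0.0, -0.0]
contact_force: [0.5, -0.3, -1.6]
gripper_width: 64.4
gripper_force: 14.5
```

Emit:
play_rows(deltas=[[[0.06, 0.1, 0], 0], [[0.12, 0.2, 0], 0], [[0.18, 0.3, 0], 0], [[0.24, 0.4, 0], 0], [[0.3, 0.5, 0], 0], [[0.36, 0.6, 0], 0], [[0.42, 0.7, 0], 0], [[0.48, 0.8, 0], 0], [[0.55, 0.93, 0], 0], [[0.57, 0.97, 0], 0]])

```text
time_s: 9.2
position: [585.4, -42.1, 137.5]
ee_rot: [0.961, 0.275, 0.0, -0.0]
contact_force: [0.2, 0.4, -2.2]
gripper_width: 64.4
gripper_force: 14.5
```

```bash
python3 w.py w5 44
```

```text
tcp [585.4 -42.1 137.5] t 9.2 w 64.4 yaw [ 0.529 -0.849]
brown [259. 230.] [115. 138.] [560.3 -55.8] d [-25.  -13.8]
black [191. 140.] [71. 75.] [591.1  38.7] d [ 5.8 80.8]
black [186.  45.] [77. 87.] [660.8  82.1] d [ 75.5 124.2]
[643.90585818  -4.00970879 299.94524875]
```

View pics/w5.png

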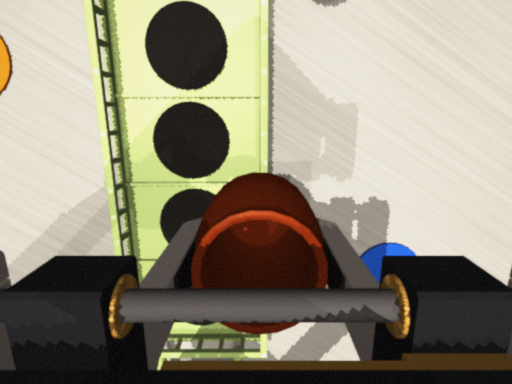

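The view shows pads 4 and 3 at (186,45) and (191,140). They cast 82.1 mm apart, which matches the pitch. Fusing the views gives pad 4 at (660,81.3), pad 3 (590.5,38.3), pad 2 (521,-5) and pad 1 (451,-48.3). I'll place crock 4.

Emit:
play_rows(deltas=[[[0.06, 0.1, 0], 0], [[0.12, 0.2, 0], 0], [[0.18, 0.3, 0], 0], [[0.24, 0.4, 0], 0], [[0.3, 0.5, 0], 0], [[0.36, 0.6, 0], 0], [[0.42, 0.7, 0], 0], [[0.48, 0.8, 0], 0], [[0.54, 0.9, 0], 0], [[0.6, 0.99, 0], 0]])

```text
time_s: 10.25
position: [645.0, 56.3, 137.4]
ee_rot: [0.962, 0.274, -0.0, -0.0]
contact_force: [0.6, 0.3, -1.2]
gripper_width: 64.5
gripper_force: 14.5
```

Emit:
play_rows(deltas=[[[0.06, 0.1, 0], 0], [[0.12, 0.2, 0], 0], [[0.15, 0.245, 0], 0], [[0.15, 0.245, -0.1], 0], [[0.15, 0.245, -0.25], 0], [[0.15, 0.245, -0.4], 0], [[0.15, 0.245, -0.55], 0], [[0.15, 0.245, -0.68], 0], [[0.15, 0.245, -0.78], 0], [[0.15, 0.245, -0.82], 0]])

```text
time_s: 11.25
position: [658.4, 79.7, 53.4]
ee_rot: [0.962, 0.274, -0.001, -0.0]
contact_force: [-0.1, 1.6, -2.7]
gripper_width: 64.7
gripper_force: 14.5
```

Emit:
play_rows(deltas=[[[0.01, 0.01, -0.01], 0], [[0.01, 0.01, -0.02], 0], [[0.01, 0.01, -0.03], 0], [[0.01, 0.01, -0.04], 0], [[0.01, 0.01, -0.05], 0], [[0.01, 0.01, -0.055], 0], [[0.01, 0.01, -0.06], 0], [[0.01, 0.01, -0.06], 0], [[0.01, 0.01, -0.06], 0], [[0.01, 0.01, -0.06], 0]])

```text
time_s: 12.25
position: [660.6, 80.8, 49.5]
ee_rot: [0.962, 0.274, 0.0, 0.0]
contact_force: [-0.5, -0.8, -1.3]
gripper_width: 64.4
gripper_force: 14.5
```

Emit:
play_rows(deltas=[[[0, 0, -0.002], 0], [[0, 0, -0.004], 0], [[0, 0, -0.006], 0], [[0, 0, -0.008], 0], [[0, 0, -0.01], 0], [[0, 0, -0.012], 0], [[0, 0, -0.014], 0], [[0, 0, -0.014], 0], [[0, 0, -0.014], 0], [[0, 0, -0.014], 0]])

```text
time_s: 13.25
position: [660.6, 80.8, 48.8]
ee_rot: [0.962, 0.274, 0.0, 0.0]
contact_force: [-3.9, -0.9, 5.4]
gripper_width: 64.5
gripper_force: 15.1
```

Contact reached. Release and rise.

Emit:
play_rows(deltas=[[[0, 0, 0], 0], [[0, 0, 0], 0], [[0, 0, 0], 0], [[0, 0, 0], 0], [[0, 0, 0.05], 0], [[0, 0, 0.2], 0], [[0, 0, 0.4], 0], [[0, 0, 0.6], 0], [[0, 0, 0.8], 0], [[0, 0, 1], 0]], gripper=0.87)

```text
time_s: 14.25
position: [661.1, 80.9, 150.6]
ee_rot: [0.962, 0.274, 0.001, 0.0]
contact_force: [0.1, 0.9, -0.4]
gripper_width: 81.8
gripper_force: 0.0
```

Emit:
play_rows(deltas=[[[-0.1, 0.1, 0], 0], [[-0.2, 0.2, 0], 0], [[-0.3, 0.3, 0], 0], [[-0.4, 0.4, 0], 0], [[-0.5, 0.5, 0], 0], [[-0.6, 0.6, 0], 0], [[-0.7, 0.7, 0], 0], [[-0.8, 0.8, 0], 0], [[-0.9, 0.9, 0], 0], [[-0.95, 0.96, 0], 0]])

```text
time_s: 15.25
position: [564.4, 177.9, 148.0]
ee_rot: [0.962, 0.275, -0.0, -0.0]
contact_force: [-0.7, -0.7, -0.3]
gripper_width: 81.8
gripper_force: 0.0
```

```bash
python3 w.py w6 50
python3 - <<'E'
from h import *
p=camera_params('top');im=camera('top');cv2.imwrite('pics/t6.png',im[:,:,::-1])
for c in blobs(masks(im)[0],100,3000):
    r=cv2.minAreaRect(c);print(np.round(r[0]),np.round(r[1]),cast(p,r[0],50).round(1))
E
```

```text
tcp [564.4 177.9 148. ] t 15.25 w 81.8 yaw [ 0.528 -0.849]
brown [ 32. 228.] [73. 65.] [432.5 336.2] d [-132.   158.3]
brown [427. 159.] [122.  82.] [667.3  76.7] d [ 102.8 -101.2]
brown [73. 64.] [81. 58.] [579.  360.8] d [ 14.6 182.9]
black [260. 321.] [148. 516.] [431.9  95.7] d [-132.5  -82.2]
black [389. 231.] [57. 64.] [594.7  38.3] d [  30.2 -139.6]
[622.85952431 216.5760568  310.48132923]
[395. 186.] [20. 22.] [ 587.  -369.2   50. ]
[220. 160.] [29. 22.] [665.9  81.6  50. ]
```

View pics/w6.png

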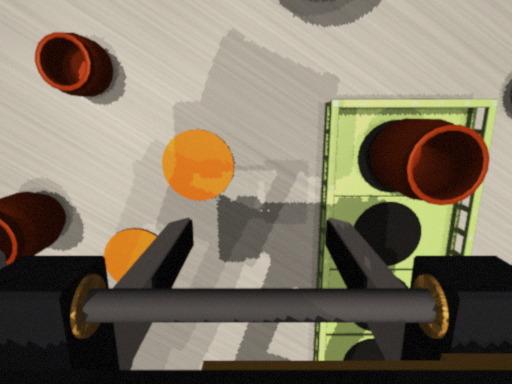

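Crock 4 stands upright on pad 4, with its top at (447,164) and foot at (395,155). Crocks 1 and 3 are at the left. Going to crock 3.

Emit:
play_rows(deltas=[[[-0.08, 0.09, 0], 0], [[-0.16, 0.18, 0], 0], [[-0.24, 0.27, 0], 0], [[-0.32, 0.36, 0], 0], [[-0.4, 0.45, 0], 0], [[-0.48, 0.54, 0], 0], [[-0.56, 0.63, 0], 0], [[-0.64, 0.72, 0], 0], [[-0.7, 0.81, 0], 0], [[-0.73, 0.88, 0], 0]], gripper=1)

```text
time_s: 16.35
position: [491.8, 265.7, 148.0]
ee_rot: [0.962, 0.275, -0.0, -0.0]
contact_force: [0.7, -0.3, 0.0]
gripper_width: 93.9
gripper_force: 0.0
```

Emit:
play_rows(deltas=[[[-0.08, 0.09, 0], 0], [[-0.16, 0.18, 0], 0], [[-0.24, 0.27, 0], 0], [[-0.32, 0.36, 0], 0], [[-0.4, 0.45, 0], 0], [[-0.48, 0.54, 0], 0], [[-0.56, 0.63, 0], 0], [[-0.64, 0.72, 0], 0], [[-0.72, 0.85, 0], 0], [[-0.73, 0.88, 0], 0]])

```text
time_s: 17.35
position: [418.5, 354.3, 148.1]
ee_rot: [0.961, 0.275, -0.0, -0.0]
contact_force: [0.2, 1.1, 1.6]
gripper_width: 94.0
gripper_force: 0.0
```

```bash
python3 w.py w7 37
```

```text
tcp [418.5 354.3 148.1] t 17.35 w 94.0 yaw [ 0.529 -0.849]
brown [346. 229.] [58. 69.] [431.8 268. ] d [ 13.3 -86.3]
brown [260. 199.] [76. 68.] [414.3 352.5] d [-4.2 -1.7]
brown [344.  30.] [60. 65.] [569.8 369.3] d [151.3  15. ]
black [259. 320.] [151. 510.] [285.8 273.7] d [-132.7  -80.6]
[477.55484235 392.22860798 310.57972251]
```

Crock 3 is off by (-4,-2). The 346,229 blob is the orange disc.

Emit:
play_rows(deltas=[[[-0.02, -0.01, -0.05], 0], [[-0.04, -0.02, -0.15], 0], [[-0.04, -0.02, -0.27], 0], [[-0.04, -0.02, -0.39], 0], [[-0.04, -0.02, -0.51], 0], [[-0.04, -0.02, -0.63], 0], [[-0.04, -0.02, -0.75], 0], [[-0.04, -0.02, -0.87], 0], [[-0.04, -0.02, -0.96], 0], [[-0.04, -0.02, -1], 0]])

```text
time_s: 18.4
position: [414.9, 350.4, 46.7]
ee_rot: [0.962, 0.274, -0.001, 0.0]
contact_force: [-0.7, 0.1, -0.8]
gripper_width: 93.7
gripper_force: 0.0
```

Emit:
play_rows(deltas=[[[0, 0, -0.05], 0], [[0, 0, -0.1], 0], [[0, 0, -0.13], 0], [[0, 0, -0.13], 0], [[0, 0, -0.13], 0], [[0, 0, -0.13], 0], [[0, 0, -0.13], 0], [[0, 0, -0.13], 0], [[0, 0, -0.13], 0], [[0, 0, -0.13], 0]])

```text
time_s: 19.4
position: [415.6, 350.9, 35.1]
ee_rot: [0.962, 0.274, 0.0, -0.0]
contact_force: [0.0, -0.1, -0.4]
gripper_width: 94.1
gripper_force: 0.0
```

Emit:
play_rows(deltas=[[[0, 0, 0], 0], [[0, 0, 0], 0], [[0, 0, 0], 0], [[0, 0, 0], 0], [[0, 0, 0], 0], [[0, 0, 0], 0], [[0, 0, 0], 0], [[0, 0, 0], 0], [[0, 0, 0], 0], [[0, 0, 0], 0]], gripper=0, newtons=15)

```text
time_s: 20.4
position: [415.5, 350.9, 35.0]
ee_rot: [0.962, 0.274, -0.0, -0.0]
contact_force: [0.8, 0.8, -0.3]
gripper_width: 58.1
gripper_force: 14.9
```

The width is 58.1 mm, a little under 60. Checking the grip with a picture.

```bash
python3 w.py w8 37
```

```text
tcp [415.5 350.9  35. ] t 20.4 w 58.1 yaw [ 0.528 -0.849]
brown [391. 254.] [34. 75.] [449.2 286.1] d [ 33.7 -64.8]
brown [259. 234.] [122. 108.] [419.9 355.4] d [4.4 4.5]
black [430. 308.] [109. 151.] [425.4 217.4] d [   9.9 -133.5]
black [242. 328.] [126. 564.] [342.1 321.3] d [-73.4 -29.5]
[474.27121977 388.91031492 197.49409925]
```

View pics/w8.png

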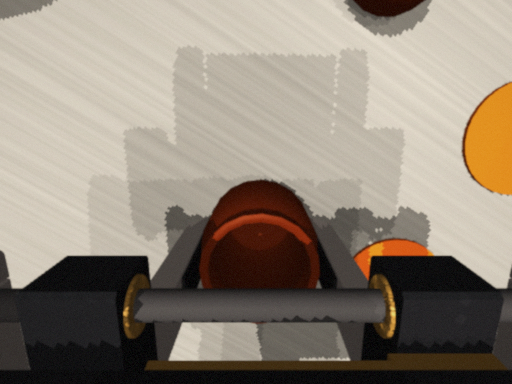

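```bash
cat > off.py <<'E'
from h import *
# measured from pics: camera pose relative to TCP is fixed; use the current wrist pose, shifted
p=camera_params('wrist');P=get_obs()['position'];f=np.array([.849,.528])
for n,z0,r in (('w5',-42.2+23,32.5),('w8',-35+19,30.)):
    b=masks(cv2.imread(f'pics/{n}.png')[:,:,::-1].copy())[0]
    c=[c for c in blobs(b,4000,90000)][0].reshape(-1,2)
    for c in blobs(b,4000,90000):
        c=c.reshape(-1,2); v=c[:,1].min()
        u=c[c[:,1]==v][:,0].mean(); print(n,u,v,(cast(p,(u,v),P[2]+z0)-P)[:2]@f-r, 'foot', (cast(p,(u,v),P[2]+z0-15)-P)[:2]@f-r)
E
python3 off.py
```

```text
w5 261.0 173 3.952788979716942 foot 1.1838307609658756
w8 261.5 180 2.8633043318290134 foot -0.25701840391453956
```

Crock 3 sits in the jaws just as crock 4 did. Carry it to pad 3.

Emit:
play_rows(deltas=[[[0, 0, 0.05], 0], [[0, 0, 0.2], 0], [[0, 0, 0.4], 0], [[0, 0, 0.6], 0], [[0, 0, 0.78], 0], [[0.02, -0.04, 0.9], 0], [[0.06, -0.1, 0.95], 0], [[0.1, -0.18, 0.95], 0], [[0.15, -0.27, 0.95], 0], [[0.2, -0.36, 0.95], 0]])

```text
time_s: 21.45
position: [435.3, 313.4, 128.9]
ee_rot: [0.962, 0.274, -0.001, 0.0]
contact_force: [0.3, -0.4, -1.2]
gripper_width: 57.9
gripper_force: 15.0
```

Emit:
play_rows(deltas=[[[0.05, -0.09, 0], 0], [[0.1, -0.18, 0], 0], [[0.16, -0.28, 0], 0], [[0.21, -0.37, 0], 0], [[0.26, -0.46, 0], 0], [[0.31, -0.55, 0], 0], [[0.36, -0.64, 0], 0], [[0.42, -0.74, 0], 0], [[0.47, -0.83, 0], 0], [[0.52, -0.92, 0], 0]])

```text
time_s: 22.45
position: [488.0, 222.1, 130.0]
ee_rot: [0.962, 0.274, 0.0, -0.0]
contact_force: [0.1, 0.0, -1.6]
gripper_width: 58.2
gripper_force: 14.9
```

Emit:
play_rows(deltas=[[[0.05, -0.09, 0], 0], [[0.1, -0.18, 0], 0], [[0.16, -0.28, 0], 0], [[0.21, -0.37, 0], 0], [[0.26, -0.46, 0], 0], [[0.31, -0.55, 0], 0], [[0.36, -0.64, 0], 0], [[0.42, -0.74, 0], 0], [[0.47, -0.83, 0], 0], [[0.52, -0.92, 0], 0]])

```text
time_s: 23.45
position: [540.0, 130.0, 130.1]
ee_rot: [0.962, 0.274, 0.0, -0.0]
contact_force: [0.2, -0.1, -1.1]
gripper_width: 58.2
gripper_force: 15.0
```

```bash
python3 w.py w9 50
```

```text
tcp [540.  130.  130.1] t 23.45 w 58.2 yaw [ 0.528 -0.849]
brown [259. 234.] [122. 108.] [516.7 117.3] d [-23.3 -12.7]
brown [413.  95.] [ 96. 130.] [671.4  77.9] d [131.4 -52.1]
brown [31. 18.] [36. 62.] [570.2 340.6] d [ 30.2 210.6]
black [583. 269.] [ 195. 1162.] [ 643.3 -191. ] d [ 103.3 -321. ]
black [422. 304.] [112. 167.] [525.1 -78.6] d [ -15.  -208.6]
black [369. 196.] [67. 74.] [590.7  39.1] d [ 50.7 -90.9]
[599.5481987  166.86000892 292.64545645]
```

View pics/w9.png

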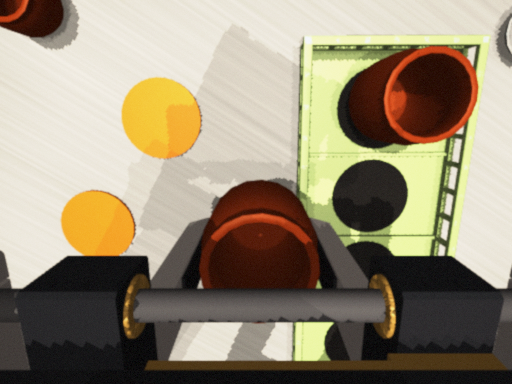

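Pad 3 is confirmed at (590.7,39.1), pixel (369,196). Moving over it and lowering.

Emit:
play_rows(deltas=[[[0.06, -0.1, 0], 0], [[0.12, -0.2, 0], 0], [[0.17, -0.3, 0], 0], [[0.22, -0.4, 0], 0], [[0.28, -0.5, 0], 0], [[0.33, -0.6, 0], 0], [[0.39, -0.7, 0], 0], [[0.45, -0.8, 0], 0], [[0.49, -0.88, 0], 0], [[0.506, -0.913, 0], 0]])

```text
time_s: 24.5
position: [590.7, 38.5, 130.0]
ee_rot: [0.962, 0.274, 0.0, 0.0]
contact_force: [0.2, 0.2, -2.1]
gripper_width: 58.2
gripper_force: 14.9
```

Emit:
play_rows(deltas=[[[0, 0, -0.06], 0], [[0, 0, -0.18], 0], [[0, 0, -0.3], 0], [[0, 0, -0.42], 0], [[0, 0, -0.54], 0], [[0, 0, -0.65], 0], [[0, 0, -0.75], 0], [[0, 0, -0.81], 0], [[0, 0, -0.84], 0], [[0, 0, -0.85], 0]])

```text
time_s: 25.5
position: [590.2, 39.5, 44.8]
ee_rot: [0.962, 0.274, -0.0, -0.0]
contact_force: [0.2, 0.4, -1.5]
gripper_width: 58.2
gripper_force: 14.9
```

Emit:
play_rows(deltas=[[[0, 0, -0.005], 0], [[0, 0, -0.01], 0], [[0, 0, -0.015], 0], [[0, 0, -0.02], 0], [[0, 0, -0.025], 0], [[0, 0, -0.03], 0], [[0, 0, -0.035], 0], [[0, 0, -0.04], 0], [[0, 0, -0.042], 0], [[0, 0, -0.042], 0]])

```text
time_s: 26.5
position: [590.1, 39.5, 41.0]
ee_rot: [0.962, 0.274, -0.0, -0.0]
contact_force: [-0.7, 0.3, 0.2]
gripper_width: 58.0
gripper_force: 15.0
```

Light contact. Release, rise and head to crock 1 at about (575,369.5).

Emit:
play_rows(deltas=[[[0, 0, 0], 0], [[0, 0, 0], 0], [[0, 0, 0], 0], [[0, 0, 0], 0], [[0, 0, 0.05], 0], [[0, 0, 0.2], 0], [[0, 0, 0.4], 0], [[0, 0, 0.6], 0], [[0, 0, 0.8], 0], [[0, 0, 1], 0]], gripper=0.8)

```text
time_s: 27.5
position: [590.6, 39.5, 143.2]
ee_rot: [0.962, 0.274, 0.001, 0.0]
contact_force: [0.2, -0.3, 0.5]
gripper_width: 74.9
gripper_force: 0.0
```

Emit:
play_rows(deltas=[[[0, 0.1, 0], 0], [[-0.01, 0.2, 0], 0], [[-0.01, 0.3, 0], 0], [[-0.02, 0.4, 0], 0], [[-0.02, 0.5, 0], 0], [[-0.03, 0.6, 0], 0], [[-0.03, 0.7, 0], 0], [[-0.04, 0.8, 0], 0], [[-0.04, 0.9, 0], 0], [[-0.05, 1, 0], 0]])

```text
time_s: 28.5
position: [585.2, 140.4, 140.9]
ee_rot: [0.962, 0.274, 0.0, 0.0]
contact_force: [0.2, -0.4, 0.2]
gripper_width: 75.3
gripper_force: 0.0
```

Emit:
play_rows(deltas=[[[0, 0.1, 0], 0], [[-0.01, 0.2, 0], 0], [[-0.01, 0.3, 0], 0], [[-0.02, 0.4, 0], 0], [[-0.02, 0.5, 0], 0], [[-0.03, 0.6, 0], 0], [[-0.03, 0.7, 0], 0], [[-0.04, 0.8, 0], 0], [[-0.04, 0.9, 0], 0], [[-0.05, 1, 0], 0]])

```text
time_s: 29.5
position: [580.2, 240.4, 140.8]
ee_rot: [0.962, 0.274, 0.0, -0.0]
contact_force: [0.9, 0.7, -0.4]
gripper_width: 74.8
gripper_force: 0.0
```

Emit:
play_rows(deltas=[[[0, 0.1, 0], 0], [[-0.01, 0.2, 0], 0], [[-0.01, 0.3, 0], 0], [[-0.02, 0.4, 0], 0], [[-0.02, 0.5, 0], 0], [[-0.03, 0.6, 0], 0], [[-0.03, 0.7, 0], 0], [[-0.04, 0.8, 0], 0], [[-0.04, 0.9, 0], 0], [[-0.05, 1, 0], 0]], gripper=1)

```text
time_s: 30.5
position: [575.2, 340.4, 140.8]
ee_rot: [0.962, 0.274, 0.0, -0.0]
contact_force: [0.2, -0.5, 0.2]
gripper_width: 93.7
gripper_force: 0.0
```

```bash
python3 w.py w10 23
```

```text
tcp [575.2 340.4 140.8] t 30.5 w 93.7 yaw [ 0.528 -0.849]
brown [258. 341.] [40. 63.] [436.  256.5] d [-139.2  -83.9]
brown [319. 257.] [63. 54.] [549.6 257. ] d [-25.6 -83.3]
brown [231. 176.] [56. 54.] [573.9 371.7] d [-1.3 31.4]
black [270. 316.] [161. 516.] [457.7 255.3] d [-117.5  -85. ]
[633.49280663 379.84743103 303.40192508]
```

Crock 1 is at (573.9,371.7). Move over it, then lower to TCP z = 22.

Emit:
play_rows(deltas=[[[0, 0.1, 0], 0], [[-0.01, 0.2, 0], 0], [[-0.01, 0.305, 0], 0], [[-0.01, 0.305, -0.1], 0], [[-0.01, 0.305, -0.24], 0], [[-0.01, 0.305, -0.4], 0], [[-0.01, 0.305, -0.55], 0], [[-0.01, 0.305, -0.7], 0], [[-0.01, 0.305, -0.83], 0], [[-0.01, 0.305, -0.88], 0]])

```text
time_s: 31.55
position: [572.8, 369.2, 50.1]
ee_rot: [0.962, 0.274, -0.002, 0.0]
contact_force: [-0.2, 1.3, 0.0]
gripper_width: 93.9
gripper_force: 0.0
```

Emit:
play_rows(deltas=[[[0, 0, -0.08], 0], [[0, 0, -0.16], 0], [[0, 0, -0.23], 0], [[0, 0, -0.28], 0], [[0, 0, -0.31], 0], [[0, 0, -0.31], 0], [[0, 0, -0.31], 0], [[0, 0, -0.31], 0], [[0, 0, -0.31], 0], [[0, 0, -0.31], 0]])

```text
time_s: 32.55
position: [574.4, 370.1, 22.2]
ee_rot: [0.962, 0.274, 0.0, -0.0]
contact_force: [0.2, 0.7, -0.2]
gripper_width: 94.0
gripper_force: 0.0
```

Emit:
play_rows(deltas=[[[0, 0, 0], 0], [[0, 0, 0], 0], [[0, 0, 0], 0], [[0, 0, 0], 0], [[0, 0, 0], 0], [[0, 0, 0], 0], [[0, 0, 0], 0], [[0, 0, 0], 0], [[0, 0, 0], 0], [[0, 0, 0], 0]], gripper=0, newtons=12)

```text
time_s: 33.55
position: [574.2, 369.9, 21.8]
ee_rot: [0.962, 0.274, -0.0, 0.0]
contact_force: [-0.5, -0.2, -0.7]
gripper_width: 47.9
gripper_force: 12.0
```

```bash
python3 w.py w11 23; sed -i "s/^for n,z0.*/for n,z0,r in (('w5',-42.2+23,32.5),('w8',-35+19,30.),('w11',-22+12,25.)):/" off.py; python3 off.py
```

```text
tcp [574.2 369.9  21.8] t 33.55 w 47.9 yaw [ 0.528 -0.849]
brown [258. 242.] [93. 93.] [574.4 372.1] d [0.2 2.2]
black [414. 306.] [108. 159.] [583.2 257.9] d [   9.  -112.1]
black [483. 290.] [169. 965.] [615.6 227.9] d [  41.4 -142. ]
black [257. 265.] [ 69. 211.] [554.6 360.7] d [-19.6  -9.2]
[632.94484397 408.02167627 184.29079871]
w5 261.0 173 3.968632118865351 foot 1.2001011466913383
w8 261.5 180 2.878738130148264 foot -0.24115503245513992
w11 259.5 195 0.31806845112271276 foot -3.567924257523714
```

Emit:
play_rows(deltas=[[[0, 0, 0.05], 0], [[0, 0, 0.2], 0], [[0, 0, 0.4], 0], [[0, 0, 0.6], 0], [[-0.01, -0.03, 0.73], 0], [[-0.03, -0.09, 0.8], 0], [[-0.05, -0.16, 0.8], 0], [[-0.07, -0.23, 0.8], 0], [[-0.09, -0.31, 0.8], 0], [[-0.11, -0.38, 0.8], 0]])

```text
time_s: 34.6
position: [562.2, 330.7, 100.6]
ee_rot: [0.962, 0.274, -0.001, 0.0]
contact_force: [0.1, -0.2, -0.6]
gripper_width: 48.5
gripper_force: 12.0
```

Emit:
play_rows(deltas=[[[-0.03, -0.1, 0], 0], [[-0.06, -0.19, 0], 0], [[-0.09, -0.29, 0], 0], [[-0.11, -0.38, 0], 0], [[-0.14, -0.48, 0], 0], [[-0.17, -0.57, 0], 0], [[-0.2, -0.67, 0], 0], [[-0.23, -0.76, 0], 0], [[-0.26, -0.86, 0], 0], [[-0.28, -0.95, 0], 0]])

```text
time_s: 35.6
position: [534.8, 236.2, 101.9]
ee_rot: [0.962, 0.274, -0.0, 0.0]
contact_force: [-0.5, 0.9, -1.4]
gripper_width: 48.0
gripper_force: 12.0
```

Emit:
play_rows(deltas=[[[-0.03, -0.1, 0], 0], [[-0.06, -0.19, 0], 0], [[-0.09, -0.29, 0], 0], [[-0.11, -0.38, 0], 0], [[-0.14, -0.48, 0], 0], [[-0.17, -0.57, 0], 0], [[-0.2, -0.67, 0], 0], [[-0.23, -0.76, 0], 0], [[-0.26, -0.86, 0], 0], [[-0.28, -0.95, 0], 0]])

```text
time_s: 36.6
position: [506.8, 141.2, 101.8]
ee_rot: [0.962, 0.274, -0.0, 0.0]
contact_force: [-0.2, -0.4, -1.5]
gripper_width: 48.1
gripper_force: 12.0
```

Emit:
play_rows(deltas=[[[-0.03, -0.1, 0], 0], [[-0.06, -0.19, 0], 0], [[-0.09, -0.29, 0], 0], [[-0.11, -0.38, 0], 0], [[-0.14, -0.48, 0], 0], [[-0.17, -0.57, 0], 0], [[-0.2, -0.67, 0], 0], [[-0.23, -0.76, 0], 0], [[-0.26, -0.88, 0], 0], [[-0.28, -0.95, 0], 0]])

```text
time_s: 37.6
position: [478.9, 45.9, 101.8]
ee_rot: [0.962, 0.274, -0.0, 0.0]
contact_force: [-0.5, 0.2, -1.5]
gripper_width: 47.7
gripper_force: 12.0
```

```bash
python3 w.py w12 43
```

```text
tcp [478.9  45.9 101.8] t 37.6 w 47.7 yaw [ 0.527 -0.85 ]
brown [258. 242.] [93. 93.] [457.3  34.8] d [-21.6 -11.2]
brown [364.  73.] [ 97. 122.] [598.2  38.5] d [119.3  -7.4]
black [503. 288.] [ 172. 1004.] [ 524.7 -191.2] d [  45.8 -237.2]
black [407. 303.] [112. 175.] [ 464.6 -125.1] d [ -14.3 -171. ]
black [258. 264.] [ 67. 205.] [425.3  15.5] d [-53.6 -30.5]
black [337. 187.] [77. 81.] [521.6  -4.5] d [ 42.7 -50.5]
[537.52957962  83.4437562  264.19982894]
```

View pics/w12.png

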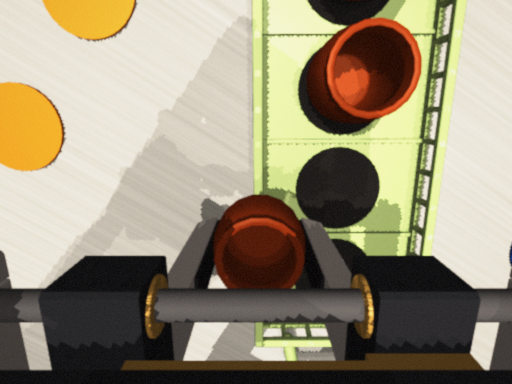

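Pad 2 reads (521.6,-4.5), as expected, so pad 1 is at (451.7,-48). Crock 3 stands on pad 3. Placing crock 1.

Emit:
play_rows(deltas=[[[-0.03, -0.1, 0], 0], [[-0.06, -0.2, 0], 0], [[-0.09, -0.3, 0], 0], [[-0.12, -0.4, 0], 0], [[-0.14, -0.5, 0], 0], [[-0.17, -0.6, 0], 0], [[-0.2, -0.7, 0], 0], [[-0.23, -0.8, 0], 0], [[-0.26, -0.9, 0], 0], [[-0.272, -0.94, 0], 0]])

```text
time_s: 38.65
position: [451.7, -48.0, 101.9]
ee_rot: [0.962, 0.274, -0.0, 0.0]
contact_force: [0.5, 0.0, -2.1]
gripper_width: 48.3
gripper_force: 12.0
```

Emit:
play_rows(deltas=[[[0, 0, -0.06], 0], [[0, 0, -0.16], 0], [[0, 0, -0.26], 0], [[0, 0, -0.36], 0], [[0, 0, -0.46], 0], [[0, 0, -0.55], 0], [[0, 0, -0.62], 0], [[0, 0, -0.67], 0], [[0, 0, -0.69], 0], [[0, 0, -0.7], 0]])

```text
time_s: 39.65
position: [452.1, -47.0, 31.8]
ee_rot: [0.962, 0.274, 0.0, 0.0]
contact_force: [0.1, 0.7, 0.1]
gripper_width: 48.1
gripper_force: 12.0
```

Emit:
play_rows(deltas=[[[0, 0, -0.005], 0], [[0, 0, -0.01], 0], [[0, 0, -0.015], 0], [[0, 0, -0.02], 0], [[0, 0, -0.025], 0], [[0, 0, -0.03], 0], [[0, 0, -0.035], 0], [[0, 0, -0.04], 0], [[0, 0, -0.042], 0], [[0, 0, -0.042], 0]])

```text
time_s: 40.65
position: [451.9, -47.0, 27.7]
ee_rot: [0.962, 0.274, -0.0, -0.0]
contact_force: [-1.5, -0.2, 1.5]
gripper_width: 48.1
gripper_force: 12.0
```

Emit:
play_rows(deltas=[[[0, 0, 0], 0], [[0, 0, 0], 0], [[0, 0, 0], 0], [[0, 0, 0], 0], [[0, 0, 0.05], 0], [[0, 0, 0.2], 0], [[0, 0, 0.4], 0], [[0, 0, 0.6], 0], [[0, 0, 0.8], 0], [[0, 0, 1], 0]], gripper=0.72)

```text
time_s: 41.65
position: [451.9, -46.9, 128.8]
ee_rot: [0.962, 0.274, 0.0, 0.0]
contact_force: [-0.1, -0.7, -0.0]
gripper_width: 67.7
gripper_force: 0.0
```

Emit:
play_rows(deltas=[[[0.04, -0.1, 0], 0], [[0.08, -0.2, 0], 0], [[0.13, -0.3, 0], 0], [[0.17, -0.4, 0], 0], [[0.21, -0.5, 0], 0], [[0.25, -0.6, 0], 0], [[0.3, -0.7, 0], 0], [[0.34, -0.8, 0], 0], [[0.38, -0.9, 0], 0], [[0.42, -0.99, 0], 0]])

```text
time_s: 42.65
position: [494.3, -146.9, 127.7]
ee_rot: [0.962, 0.274, 0.0, 0.0]
contact_force: [0.3, -1.1, 0.2]
gripper_width: 67.6
gripper_force: 0.0
```

Emit:
play_rows(deltas=[[[0.04, -0.1, 0], 0], [[0.08, -0.2, 0], 0], [[0.13, -0.3, 0], 0], [[0.17, -0.4, 0], 0], [[0.21, -0.5, 0], 0], [[0.25, -0.6, 0], 0], [[0.3, -0.7, 0], 0], [[0.34, -0.8, 0], 0], [[0.38, -0.9, 0], 0], [[0.42, -0.99, 0], 0]], gripper=1)

```text
time_s: 43.65
position: [536.3, -245.9, 127.6]
ee_rot: [0.962, 0.274, 0.0, 0.0]
contact_force: [0.3, -0.3, 0.4]
gripper_width: 94.3
gripper_force: 0.0
```

Emit:
play_rows(deltas=[[[0.04, -0.1, 0], 0], [[0.08, -0.2, 0], 0], [[0.13, -0.3, 0], 0], [[0.17, -0.4, 0], 0], [[0.21, -0.5, 0], 0], [[0.25, -0.6, 0], 0], [[0.3, -0.7, 0], 0], [[0.34, -0.8, 0], 0], [[0.4, -0.95, 0], 0], [[0.42, -0.99, 0], 0]])

```text
time_s: 44.65
position: [578.5, -345.8, 127.7]
ee_rot: [0.962, 0.274, 0.0, 0.001]
contact_force: [-0.7, -0.1, -0.3]
gripper_width: 93.8
gripper_force: 0.0
```

```bash
python3 w.py w13 30
```

```text
tcp [ 578.5 -345.8  127.7] t 44.65 w 93.8 yaw [ 0.527 -0.85 ]
brown [292. 206.] [71. 64.] [ 587.  -372.7] d [  8.6 -27. ]
black [258. 320.] [153. 496.] [ 458.  -417.3] d [-120.5  -71.5]
[ 637.14888689 -307.50313851  290.11052603]
```

Emit:
play_rows(deltas=[[[0.03, -0.1, 0], 0], [[0.06, -0.2, 0], 0], [[0.09, -0.27, 0], 0], [[0.09, -0.27, 0], 0], [[0.09, -0.27, -0.12], 0], [[0.09, -0.27, -0.27], 0], [[0.09, -0.27, -0.42], 0], [[0.09, -0.27, -0.55], 0], [[0.09, -0.27, -0.65], 0], [[0.09, -0.27, -0.7], 0]])

```text
time_s: 45.7
position: [586.1, -370.1, 55.4]
ee_rot: [0.962, 0.274, -0.001, -0.001]
contact_force: [0.1, -0.1, 0.5]
gripper_width: 94.3
gripper_force: 0.0
```

Emit:
play_rows(deltas=[[[0, 0, -0.08], 0], [[0, 0, -0.16], 0], [[0, 0, -0.23], 0], [[0, 0, -0.28], 0], [[0, 0, -0.3], 0], [[0, 0, -0.3], 0], [[0, 0, -0.3], 0], [[0, 0, -0.3], 0], [[0, 0, -0.3], 0], [[0, 0, -0.3], 0]])

```text
time_s: 46.7
position: [587.1, -371.1, 28.0]
ee_rot: [0.962, 0.274, 0.0, 0.0]
contact_force: [0.9, 0.1, -0.2]
gripper_width: 93.8
gripper_force: 0.0
```

Emit:
play_rows(deltas=[[[0, 0, 0], 0], [[0, 0, 0], 0], [[0, 0, 0], 0], [[0, 0, 0], 0], [[0, 0, 0], 0], [[0, 0, 0], 0], [[0, 0, 0], 0], [[0, 0, 0], 0], [[0, 0, 0], 0], [[0, 0, 0], 0]], gripper=0, newtons=13)

```text
time_s: 47.7
position: [587.0, -371.0, 27.6]
ee_rot: [0.962, 0.274, 0.0, 0.0]
contact_force: [0.5, 0.2, 0.0]
gripper_width: 54.4
gripper_force: 13.0
```

```bash
python3 w.py w14 30; sed -i "s/^for n,z0.*/for n,z0,r in (('w5',-42.2+23,32.5),('w8',-35+19,30.),('w11',-22+12,25.),('w14',-28+16,27.5)):/" off.py; python3 off.py
```

```text
tcp [ 587.  -371.    27.6] t 47.7 w 54.4 yaw [ 0.528 -0.849]
brown [259. 238.] [ 99. 106.] [ 589.3 -367.9] d [2.3 3.1]
[ 645.72051132 -332.95297191  190.10954076]
w5 261.0 173 3.9051162961655805 foot 1.1367544408620347
w8 261.5 180 2.815166450635573 foot -0.3045557978899325
w11 259.5 195 0.2543736546772415 foot -3.6314450961797107
w14 257.5 189 0.8282053009575634 foot -2.748801145848212
```

Emit:
play_rows(deltas=[[[0, 0, 0.05], 0], [[0, 0, 0.2], 0], [[0, 0, 0.4], 0], [[0, 0, 0.6], 0], [[0, 0, 0.78], 0], [[0, 0.03, 0.9], 0], [[-0.01, 0.08, 0.95], 0], [[-0.02, 0.14, 0.95], 0], [[-0.03, 0.22, 0.95], 0], [[-0.05, 0.3, 0.95], 0]])

```text
time_s: 48.75
position: [581.1, -339.5, 121.1]
ee_rot: [0.962, 0.274, -0.001, -0.001]
contact_force: [-0.2, -0.0, -1.8]
gripper_width: 54.6
gripper_force: 13.0
```

Emit:
play_rows(deltas=[[[-0.02, 0.1, 0], 0], [[-0.04, 0.2, 0], 0], [[-0.06, 0.3, 0], 0], [[-0.08, 0.4, 0], 0], [[-0.1, 0.5, 0], 0], [[-0.12, 0.6, 0], 0], [[-0.14, 0.7, 0], 0], [[-0.16, 0.8, 0], 0], [[-0.18, 0.9, 0], 0], [[-0.2, 0.99, 0], 0]])

```text
time_s: 49.75
position: [561.8, -241.1, 122.7]
ee_rot: [0.962, 0.274, 0.0, 0.0]
contact_force: [-0.3, -0.0, -1.0]
gripper_width: 54.6
gripper_force: 13.0
```

Emit:
play_rows(deltas=[[[-0.02, 0.1, 0], 0], [[-0.04, 0.2, 0], 0], [[-0.06, 0.3, 0], 0], [[-0.08, 0.4, 0], 0], [[-0.1, 0.5, 0], 0], [[-0.12, 0.6, 0], 0], [[-0.14, 0.7, 0], 0], [[-0.16, 0.8, 0], 0], [[-0.18, 0.9, 0], 0], [[-0.2, 0.99, 0], 0]])

```text
time_s: 50.75
position: [541.8, -142.1, 122.7]
ee_rot: [0.962, 0.274, 0.0, -0.0]
contact_force: [-0.5, -0.8, -1.0]
gripper_width: 54.3
gripper_force: 13.0
```

Emit:
play_rows(deltas=[[[-0.02, 0.1, 0], 0], [[-0.04, 0.2, 0], 0], [[-0.06, 0.3, 0], 0], [[-0.08, 0.4, 0], 0], [[-0.1, 0.5, 0], 0], [[-0.12, 0.6, 0], 0], [[-0.14, 0.7, 0], 0], [[-0.16, 0.8, 0], 0], [[-0.18, 0.9, 0], 0], [[-0.2, 0.99, 0], 0]])

```text
time_s: 51.75
position: [521.8, -43.1, 122.6]
ee_rot: [0.962, 0.274, 0.0, -0.0]
contact_force: [0.3, 0.1, -1.0]
gripper_width: 54.5
gripper_force: 13.0
```

```bash
python3 w.py w15 50; python3 -c "
from h import *
cv2.imwrite('pics/s15.png',cv2.resize(camera('side')[140:260,130:370,::-1],None,fx=3,fy=3))"
```

```text
tcp [521.8 -43.1 122.6] t 51.75 w 54.5 yaw [ 0.528 -0.849]
brown [256. 238.] [100. 113.] [496.9 -54.3] d [-24.8 -11.3]
brown [208.  59.] [103.  86.] [593.9  46. ] d [72.2 89. ]
black [224. 169.] [69. 76.] [522.8  -2.9] d [ 1.  40.2]
[580.11311151  -3.93950144 284.97819302]
```

View pics/s15.png

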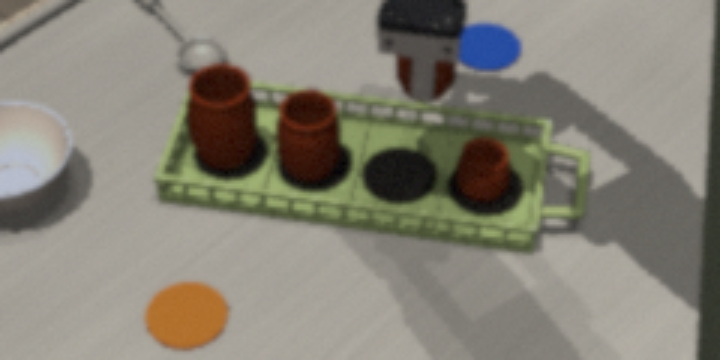

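View pics/w15.png

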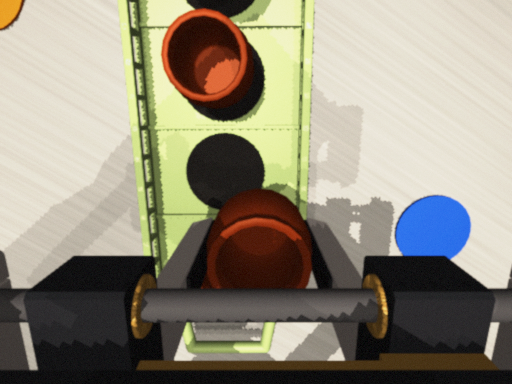

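The side view shows crocks 4, 3 and 1 upright and centred on their pads, and the wrist puts pad 2 at (224,169). I'll place crock 2.

Emit:
play_rows(deltas=[[[0, 0.08, 0], 0], [[0, 0.16, 0], 0], [[0, 0.24, 0], 0], [[0, 0.32, 0], 0], [[0, 0.37, 0], 0], [[0, 0.39, 0], 0], [[0, 0.39, -0.06], 0], [[0, 0.39, -0.16], 0], [[0, 0.39, -0.26], 0], [[0, 0.39, -0.32], 0]])

```text
time_s: 52.85
position: [520.8, -5.0, 88.8]
ee_rot: [0.962, 0.274, -0.001, -0.001]
contact_force: [0.5, 0.5, -0.9]
gripper_width: 54.2
gripper_force: 13.0
```

Emit:
play_rows(deltas=[[[0, 0, -0.06], 0], [[0, 0, -0.14], 0], [[0, 0, -0.22], 0], [[0, 0, -0.3], 0], [[0, 0, -0.37], 0], [[0, 0, -0.43], 0], [[0, 0, -0.48], 0], [[0, 0, -0.51], 0], [[0, 0, -0.53], 0], [[0, 0, -0.53], 0]])

```text
time_s: 53.85
position: [521.9, -5.0, 37.5]
ee_rot: [0.962, 0.274, -0.0, -0.0]
contact_force: [-0.5, -0.8, -1.2]
gripper_width: 54.6
gripper_force: 13.0
```

Emit:
play_rows(deltas=[[[0, 0, -0.005], 0], [[0, 0, -0.01], 0], [[0, 0, -0.015], 0], [[0, 0, -0.02], 0], [[0, 0, -0.025], 0], [[0, 0, -0.03], 0], [[0, 0, -0.035], 0], [[0, 0, -0.04], 0], [[0, 0, -0.042], 0], [[0, 0, -0.042], 0]])

```text
time_s: 54.85
position: [522.0, -5.0, 33.6]
ee_rot: [0.962, 0.274, -0.0, -0.0]
contact_force: [-0.8, 0.5, 0.4]
gripper_width: 54.5
gripper_force: 13.0
```

Emit:
play_rows(deltas=[[[0, 0, 0], 0], [[0, 0, 0], 0], [[0, 0, 0], 0], [[0, 0, 0], 0], [[0, 0, 0.05], 0], [[0, 0, 0.2], 0], [[0, 0, 0.4], 0], [[0, 0, 0.6], 0], [[0, 0, 0.8], 0], [[0, 0, 1], 0]], gripper=0.76)

```text
time_s: 55.85
position: [521.9, -5.0, 134.6]
ee_rot: [0.962, 0.274, 0.0, 0.0]
contact_force: [0.1, -0.2, 0.8]
gripper_width: 71.6
gripper_force: 0.0
```

Emit:
play_rows(deltas=[[[-0.05, 0, 0.1], 0], [[-0.15, 0, 0.2], 0], [[-0.25, -0.1, 0.3], 0], [[-0.35, -0.2, 0.4], 0], [[-0.45, -0.3, 0.5], 0], [[-0.55, -0.4, 0.6], 0], [[-0.65, -0.5, 0.7], 0], [[-0.75, -0.6, 0.8], 0], [[-0.85, -0.7, 0.9], 0], [[-0.9, -0.8, 1], 0]])

```text
time_s: 56.85
position: [430.9, -85.5, 234.0]
ee_rot: [0.962, 0.274, -0.0, -0.0]
contact_force: [0.1, -0.4, -0.4]
gripper_width: 71.6
gripper_force: 0.0
```

Emit:
play_rows(deltas=[[[0, -0.1, 0], 0], [[0, -0.2, 0], 0], [[0, -0.3, 0], 0], [[0, -0.4, 0], 0], [[0, -0.5, 0], 0], [[0, -0.6, 0], 0], [[0, -0.7, 0], 0], [[0, -0.8, 0], 0], [[0, -0.9, 0], 0], [[0, -1, 0], 0]])

```text
time_s: 57.85
position: [431.9, -185.8, 233.4]
ee_rot: [0.962, 0.274, 0.0, -0.0]
contact_force: [-0.2, -0.1, -0.1]
gripper_width: 71.0
gripper_force: 0.0
```

```bash
python3 w.py w16 40
python3 - <<'E'
from h import *
pads=[(451.7,-48),(521.5,-4.7),(590.7,38.8),(660.3,81.7)]
f=np.array([.849,.528]);s=np.array([.528,-.849])
for n in('top','side'):
    p=camera_params(n);im=camera(n);cv2.imwrite(f'pics/f{n}.png',im[:,:,::-1])
    m=cv2.morphologyEx(masks(im)[0],cv2.MORPH_OPEN,np.ones((3,3)))
    for c in blobs(m,100,3000,3):
        r=cv2.minAreaRect(c);q0=cast(p,r[0],35)[:2];i=int(np.argmin([np.hypot(*(q0-np.array(a))) for a in pads]))
        q=cast(p,r[0],6+[23,30,37,44][i])[:2]-pads[i];print(n,i+1,np.round(r[1]),'along',round(q@f,1),'across',round(q@s,1))
v=cv2.imread('pics/ftop.png')[120:290,180:330];w=cv2.imread('pics/fside.png')[140:260,130:340]
v=cv2.resize(v,(450,510));w=cv2.resize(w,(700,400))[:, :]
cv2.imwrite('pics/fs.png',w);cv2.imwrite('pics/ft.png',v)
E
```

```text
tcp [ 431.9 -185.8  233.4] t 57.85 w 71.0 yaw [ 0.528 -0.849]
brown [163.  94.] [47. 50.] [453.6 -46.4] d [ 21.6 139.4]
brown [157.  24.] [49. 68.] [512.4  -8.7] d [ 80.5 177.1]
[ 490.81370197 -148.96388344  395.95309276]
top 1 [20. 20.] along 1.3 across 1.6
top 2 [21. 20.] along 0.5 across 2.0
top 3 [23. 22.] along 3.1 across 1.5
top 4 [29. 22.] along 4.7 across 3.0
side 1 [21. 17.] along 3.2 across -2.8
side 2 [25. 17.] along 3.0 across -1.9
side 3 [30. 20.] along 3.0 across -2.3
side 4 [35. 21.] along 5.7 across 0.4
```

View pics/fs.png

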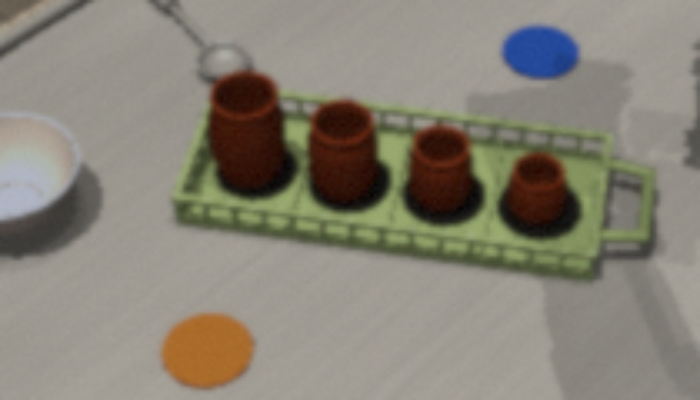

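View pics/ft.png

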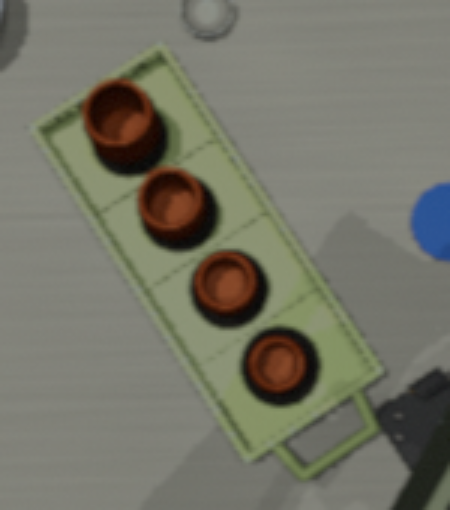

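All four crocks stand in order. I'll check each foot against its pad column in the side view, where image columns run along the tray's x.

Run:
```python
from h import *
for n in ('side','top'):
    im=cv2.imread(f'pics/f{n}.png')[:,:,::-1].copy();b0=masks(im)[0]
    k0=masks(cv2.imread(f'pics/{n}0.png')[:,:,::-1].copy())[1]
    p=camera_params(n)
    X=np.array([.849,.528,0]);pads=[(451.7,-48),(521.5,-4.7),(590.7,38.8),(660.3,81.7)]
    D=[50,55,60,65];H=[46,60,74,88];lo=[12,16,19,23];up=[32,42,52,62]
    Rt=R.from_quat(p['rotation'])
    def proj(P):
        q=p['K']@Rt.inv().apply(np.asarray(P)-p['origin']);return q[:2]/q[2]
    K=[cv2.minAreaRect(c)[0] for c in blobs(k0,200,900)]
    for i,a in enumerate(pads):
        P=np.array([*a,6.]);pc=min(K,key=lambda k:np.hypot(*(k-proj(P)))) # seen pad centre
        c0=proj(P);j=(proj(P+X)-c0); 
        B=[c for c in blobs(cv2.morphologyEx(b0,cv2.MORPH_OPEN,np.ones((3,3))),100,3000,3)]
        m=P+[0,0,H[i]/2]; c=min(B,key=lambda c:np.hypot(*(np.array(cv2.minAreaRect(c)[0])-proj(m)))).reshape(-1,2)
        ax=proj(m)-c0; nrm=np.array([-ax[1],ax[0]])/np.hypot(*ax)  # direction across the axis image
        t=(c-np.array(pc))@nrm; mid=(t.max()+t.min())/2
        S=np.array([.528,-.849,0]); js=proj(P+S)-c0
        print(n,i+1,'across-axis offset px',round(mid,2),'-> mm if along',round(mid/(j@nrm),1),'| mm if across',round(mid/(js@nrm),1))
```

```text
side 1 across-axis offset px -1.19 -> mm if along 3.3 | mm if across -61.5
side 2 across-axis offset px -1.59 -> mm if along 4.5 | mm if across -32.2
side 3 across-axis offset px -0.84 -> mm if along 2.4 | mm if across -10.8
side 4 across-axis offset px -2.37 -> mm if along 7.1 | mm if across -22.7
top 1 across-axis offset px -1.44 -> mm if along 3.8 | mm if across -22.9
top 2 across-axis offset px -0.66 -> mm if along 4.4 | mm if across -1.9
top 3 across-axis offset px -0.96 -> mm if along 11.7 | mm if across -2.7
top 4 across-axis offset px -0.45 -> mm if along 8.0 | mm if across -1.2
```

Crocks 1 to 3 are within about 3 mm, but crock 4 is about 6 mm too far out. I'll re-grip it and shift it -5 mm along the tray.

Emit:
play_rows(deltas=[[[0.08, 0.09, 0], 0], [[0.16, 0.18, 0], 0], [[0.24, 0.27, 0], 0], [[0.32, 0.36, 0], 0], [[0.4, 0.45, 0], 0], [[0.48, 0.54, 0], 0], [[0.56, 0.63, 0], 0], [[0.64, 0.72, 0], 0], [[0.71, 0.82, 0], 0], [[0.762, 0.889, 0], 0]], gripper=0.9)

```text
time_s: 59.0
position: [508.8, -95.1, 233.4]
ee_rot: [0.962, 0.275, -0.0, -0.0]
contact_force: [0.2, -0.6, 0.3]
gripper_width: 84.6
gripper_force: 0.0
```

Emit:
play_rows(deltas=[[[0.08, 0.09, 0], 0], [[0.16, 0.18, 0], 0], [[0.24, 0.27, 0], 0], [[0.32, 0.36, 0], 0], [[0.4, 0.45, 0], 0], [[0.48, 0.54, 0], 0], [[0.56, 0.63, 0], 0], [[0.64, 0.72, 0], 0], [[0.71, 0.82, 0], 0], [[0.762, 0.889, 0], 0]])

```text
time_s: 60.0
position: [585.0, -6.2, 233.4]
ee_rot: [0.962, 0.275, -0.0, -0.0]
contact_force: [0.8, -0.3, 0.6]
gripper_width: 84.4
gripper_force: 0.0
```

Emit:
play_rows(deltas=[[[0.08, 0.09, 0], 0], [[0.16, 0.18, 0], 0], [[0.24, 0.27, 0], 0], [[0.32, 0.36, 0], 0], [[0.4, 0.45, 0], 0], [[0.48, 0.54, 0], 0], [[0.56, 0.63, 0], 0], [[0.64, 0.72, 0], 0], [[0.72, 0.84, 0], 0], [[0.762, 0.889, 0], 0]])

```text
time_s: 61.0
position: [661.3, 83.2, 233.3]
ee_rot: [0.961, 0.275, 0.0, -0.0]
contact_force: [1.0, 0.2, -0.3]
gripper_width: 84.4
gripper_force: 0.0
```

Emit:
play_rows(deltas=[[[0, 0, -0.08], 0], [[0, 0, -0.18], 0], [[0, 0, -0.28], 0], [[0, 0, -0.38], 0], [[0, 0, -0.48], 0], [[0, 0, -0.58], 0], [[0, 0, -0.68], 0], [[0, 0, -0.78], 0], [[0, 0, -0.84], 0], [[0, 0, -0.84], 0]])

```text
time_s: 62.0
position: [659.7, 81.7, 147.9]
ee_rot: [0.962, 0.274, -0.001, -0.0]
contact_force: [-0.8, 0.4, -0.1]
gripper_width: 84.8
gripper_force: 0.0
```

```bash
python3 w.py w17 50
```

```text
tcp [659.7  81.7 147.9] t 62.0 w 84.8 yaw [ 0.528 -0.849]
brown [260. 341.] [38. 52.] [534.9   5.1] d [-124.8  -76.6]
brown [261. 220.] [136.  78.] [642.3  70.8] d [-17.4 -11. ]
black [260. 321.] [148. 513.] [ 5.266e+02 -4.000e-01] d [-133.1  -82.1]
[719.18398233 119.79325305 311.23232781]
```

Emit:
play_rows(deltas=[[[0, -0.015, -0.08], 0], [[0, -0.015, -0.2], 0], [[0, -0.015, -0.32], 0], [[0, -0.015, -0.44], 0], [[0, -0.015, -0.56], 0], [[0, -0.015, -0.68], 0], [[0, -0.015, -0.8], 0], [[0, -0.015, -0.9], 0], [[0, -0.015, -0.97], 0], [[0, -0.015, -1], 0]])

```text
time_s: 63.05
position: [660.0, 80.2, 48.3]
ee_rot: [0.962, 0.274, -0.001, -0.0]
contact_force: [-0.1, 0.7, -0.8]
gripper_width: 84.3
gripper_force: 0.0
```

Emit:
play_rows(deltas=[[[0, 0, 0], 0], [[0, 0, 0], 0], [[0, 0, 0], 0], [[0, 0, 0], 0], [[0, 0, 0], 0], [[0, 0, 0], 0], [[0, 0, 0], 0], [[0, 0, 0], 0], [[0, 0, 0], 0], [[0, 0, 0], 0]], gripper=0, newtons=15)

```text
time_s: 64.05
position: [661.0, 80.4, 50.2]
ee_rot: [0.962, 0.274, 0.001, 0.0]
contact_force: [-0.8, 1.3, 6.0]
gripper_width: 64.4
gripper_force: 16.9
```

Emit:
play_rows(deltas=[[[0, 0, 0.02], 0], [[0, 0, 0.05], 0], [[-0.01, -0.007, 0.05], 0], [[-0.02, -0.013, 0.05], 0], [[-0.03, -0.02, 0.05], 0], [[-0.042, -0.026, 0.05], 0], [[-0.042, -0.026, 0.04], 0], [[-0.042, -0.026, 0.03], 0], [[-0.042, -0.026, 0.02], 0], [[-0.042, -0.026, 0.015], 0]])

```text
time_s: 65.05
position: [656.3, 77.7, 50.8]
ee_rot: [0.962, 0.274, -0.0, -0.0]
contact_force: [-0.6, -0.2, -3.2]
gripper_width: 64.0
gripper_force: 16.6
```

Emit:
play_rows(deltas=[[[-0.005, 0.008, 0], 0], [[-0.005, 0.008, -0.004], 0], [[-0.005, 0.008, -0.008], 0], [[-0.005, 0.008, -0.012], 0], [[-0.005, 0.008, -0.016], 0], [[-0.005, 0.008, -0.018], 0], [[-0.005, 0.008, -0.02], 0], [[-0.005, 0.008, -0.02], 0], [[-0.005, 0.008, -0.02], 0], [[-0.005, 0.008, -0.02], 0]])

```text
time_s: 66.05
position: [655.9, 78.5, 50.1]
ee_rot: [0.962, 0.274, 0.0, 0.0]
contact_force: [-4.5, 0.2, 7.0]
gripper_width: 64.2
gripper_force: 17.1
```

Seated with 7 N of contact. Release, rise, back off and check.

Emit:
play_rows(deltas=[[[0, 0, 0], 0], [[0, 0, 0], 0], [[0, 0, 0], 0], [[0, 0, 0], 0], [[0, 0, 0.05], 0], [[0, 0, 0.2], 0], [[0, 0, 0.4], 0], [[0, 0, 0.6], 0], [[0, 0, 0.8], 0], [[0, 0, 1], 0]], gripper=0.87)

```text
time_s: 67.05
position: [656.4, 78.4, 151.4]
ee_rot: [0.962, 0.274, 0.001, 0.0]
contact_force: [0.4, -0.9, 1.5]
gripper_width: 81.7
gripper_force: 0.0
```

Emit:
play_rows(deltas=[[[-0.05, 0, 0.1], 0], [[-0.15, 0, 0.2], 0], [[-0.25, -0.1, 0.3], 0], [[-0.35, -0.2, 0.4], 0], [[-0.45, -0.3, 0.5], 0], [[-0.55, -0.4, 0.6], 0], [[-0.65, -0.5, 0.7], 0], [[-0.75, -0.65, 0.8], 0], [[-0.85, -0.8, 0.9], 0], [[-0.95, -0.95, 1], 0]])

```text
time_s: 68.05
position: [559.9, -17.8, 249.7]
ee_rot: [0.962, 0.274, -0.0, 0.0]
contact_force: [0.1, -0.7, 0.4]
gripper_width: 82.0
gripper_force: 0.0
```

Emit:
play_rows(deltas=[[[-0.1, -0.1, 0], 0], [[-0.2, -0.2, 0], 0], [[-0.3, -0.3, 0], 0], [[-0.4, -0.4, 0], 0], [[-0.5, -0.5, 0], 0], [[-0.6, -0.6, 0], 0], [[-0.7, -0.7, 0], 0], [[-0.8, -0.8, 0], 0], [[-0.9, -0.9, 0], 0], [[-0.95, -1, 0], 0]])

```text
time_s: 69.05
position: [464.9, -117.3, 249.0]
ee_rot: [0.962, 0.274, -0.0, 0.0]
contact_force: [-0.1, -0.3, 0.6]
gripper_width: 81.6
gripper_force: 0.0
```

Emit:
play_rows(deltas=[[[0, -0.1, 0], 0], [[0, -0.2, 0], 0], [[0, -0.3, 0], 0], [[0, -0.4, 0], 0], [[0, -0.5, 0], 0], [[0, -0.6, 0], 0], [[0, -0.7, 0], 0], [[0, -0.8, 0], 0], [[0, -0.9, 0], 0], [[0, -1, 0], 0]])

```text
time_s: 70.05
position: [465.8, -217.4, 248.9]
ee_rot: [0.962, 0.274, -0.0, -0.0]
contact_force: [0.5, 0.4, 0.2]
gripper_width: 82.1
gripper_force: 0.0
```

Run:
```python
from h import *
for n in('side','top'):
    im=camera(n)
    m=cv2.morphologyEx(masks(im)[0],cv2.MORPH_OPEN,np.ones((3,3)))
    for nm,mm in(('old',cv2.morphologyEx(masks(cv2.imread(f'pics/f{n}.png')[:,:,::-1].copy())[0],cv2.MORPH_OPEN,np.ones((3,3)))),('new',m)):
        print(n,nm,[np.round(cv2.minAreaRect(c)[0],1).tolist() for c in blobs(mm,100,3000,3)])
    if n=='side': cv2.imwrite('pics/g.png',cv2.resize(im[140:260,130:340,::-1],(700,400)))
```

```text
side old [[290.5, 196.5], [261.5, 190.5], [232.7, 185.0], [203.5, 178.5]]
side new [[290.5, 196.5], [262.0, 190.5], [232.5, 185.0], [205.2, 179.1]]
top old [[272.0, 241.0], [255.0, 214.5], [237.0, 187.5], [220.2, 160.4]]
top new [[272.0, 241.0], [255.0, 214.5], [228.4, 174.1]]
```

View pics/g.png

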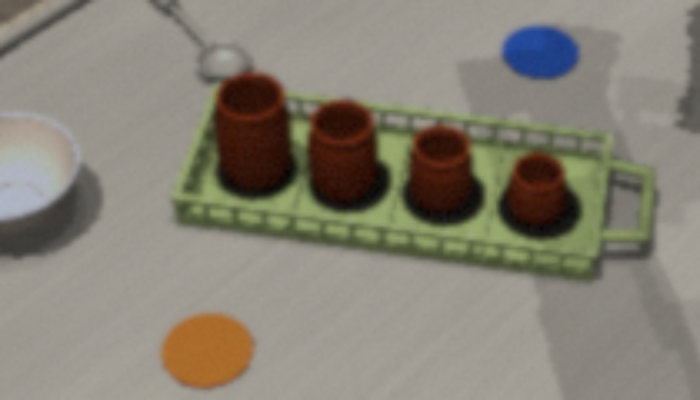

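Crock 4 is now centred over its pad, with black showing evenly on both sides at (255,175). All four stand upright in order.

```bash
python3 -c "
from rig import *
print(finish_job())"
```

```text
the job is handed in; nothing more can be done
None
```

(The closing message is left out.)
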